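# Pack the die case for the drive and wedge it shut

### The arm

A 6-joint arm with a two-finger parallel gripper is mounted at the origin on the work surface. World frame = base frame: x ahead of the robot, y to its left, z up, the work surface at z = 0. Lengths are in m, angles in rad, forces in N, time in s.
With the tool pointing down it reaches from about 0.35 to 0.975 m from the base axis. Payload 4.9 kg.
Tool frame: the origin (TCP) lies midway between the tips of the shut fingers; the grasp point (between the pads) lies 19 mm behind it; z points along the fingers, y is the line along which they close (so a half turn about z gives the same grasp; the last joint's range is limited). The gripper opens to 85 mm and grips with 20 to 120 N. Pads are 22 mm wide; open, the fingers measure 114 mm over their backs; the gripper's body (76 mm by 85 mm) begins 54 mm behind the grasp point. The pads swing forward as they close: fully open they stand 13 mm farther back than shut.
Start: joints at [-1.38, 0.053, 1.613, -0, 1.476, -0.119], TCP at [0.191, -0.595, 0.231] pointing down, gripper open.
Joint ranges: [-3.01, 3.01], [-1.01, 2.22], [0.06, 2.58], [-1.02, 4.17], [0.09, 2.62], [-3.14, 3.14]. Speed limits (rad/s): [2.57, 2.57, 3.14, 3.14, 3.14, 3.14].

### API

Orientations are given as a unit quaternion [w, x, y, z].
In Python, from plant import manip, cams, readout, job_done gives the robot as it stands (manip), with the cameras (cams), the job as plain functions and the readings (readout).
- The arm moves only by the tool shift_gripper, called after "Request:" as name(argument=value, ...) on one line, values as JSON. Schema: {"type":"object","properties":{"rows":{"type":"array","items":{"type":"number"},"minItems":7,"maxItems":35},"only":{"type":"string"},"quiet":{"type":"boolean"},"lines":{"type":"string"}},"required":["rows"],"additionalProperties":false}. rows is one flat list of numbers that holds 1 to 5 rows one after another, with no inner brackets; each row has 7 numbers: the opening from 0.0 (shut) to 1.0 (fully open), then dx, dy, dz in shares of the most that a row can go, 1 being 62.5 mm, then a rotation vector rx, ry, rz in shares of pi/2 rad (1.0 is pi/2 rad); each row shifts and turns the commanded pose from where the row before left it, along the tool's axes as they then stand; what a row does not reach is not made up. A row lasts 1/8 s, in which the tool goes at most 0.0625 m and 0.188 rad, less where a joint would pass 70% of its speed; a pose out of reach is approached as far as the arm can. The fingers move at their own pace and stop on an object; the grip force is fixed at half the most. Time passes only in rows, so rows that do not move let the fingers close. The tool returns the time, the measured TCP pose, the force, the opening and the grip force at its end. only (a regular expression) keeps the lines of the reply that match it, lines (a string "A,B") keeps lines A to B, and quiet returns only ok. No shift or turn number may pass 1 either way. Input that does not fit is refused with a message, and nothing moves.
- readout.state(): the state, without advancing time (a new reading comes with each control period).
- cams.grab_frame(name): name is "scene" or "top"; returns the picture (400x640x3 uint8, red, green, blue); there is no depth.
- cams.camera_params(name): a dict with "intrinsics" (3x3 intrinsics, pixels), "xyz" and "orientation" of the camera in the world. Camera axes: x right, y down, z forward; pixel columns grow to the right and rows downward; lengths in m; the calibration is good to about 2 mm. A picture is of the moment at which its call begins. camera_params takes no time and is no camera call.
- job_done(): hands the job in; it is judged then, once.
The state is a dict: "time": time; "joint_pos": joint angles; "joint_vel": joint speeds; "joint_efforts": joint torques, N m; "tool_pos": TCP position; "tool_rot": TCP orientation; "contact_force": force on the tool from outside, world axes, zero at the start; "ft_torque": the same for the moment, N m; "gripper_width": opening from 0.0 (shut) to 1.0 (fully open); "grasp_force": force on a finger pad.
Only numpy, scipy, OpenCV 4.12 (cv2) and the standard library are available. Lean on these libraries where they do the work, as an engineer would, in place of code of your own. Each camera call takes 0.05 s, during which the arm holds its last target. There are 200 camera calls.

### The job

Get the die case ready for the drive: put every die plate lying on the bench into the case, so that each has dropped flat into a pocket of its own (slide it over the deck until it dips in), then lower the lid gently until it is fully shut over the staple. Lay the wooden wedge flat on the lid with its nose towards the staple, push it under the staple's crossbar until it jams tight, and let go; leave the can, the spanner and the tray where they are.

Things in the scene. Friction and masses are not known exactly. Their poses are not given: they have to be found in the camera images.
- case: grey steel die case fixed to the bench. Origin: on the bench under the middle of the four pockets; its y points to the hinge, -y to the staple. Outside from x -126 to 126 and y -126 to 96 mm; outer walls 6 mm thick (36 mm on the staple side), rim 44 mm above the bench. Inside, a black flat deck 18 mm above the bench has four pockets 88 (x) x 64 (y) mm, 6 mm deep
- lid (a joint): angle in rad of the case's flat lid (252 x 222 mm, 8 mm thick, 0.5 kg; two slots near its free edge let the staple's legs through): 0 closed (lies on the rim, outer face 52 mm above the bench), pi/2 upright, up to 2.2 leaning back; starts open at 1.75 to 2.1. A stiff hinge: the lid stays where it is left, about 5 to 8 N at the free edge moves it
- lid_edge (a point): middle of the lid's free edge, on the outer face, 222 mm from the hinge line
- lid_hinge (a point): middle of the hinge line, case x 0, y 96 mm, 44 mm above the bench; the line runs along the case's x
- staple: steel staple on the case's front rim, across from the hinge (case x 0, y -108 mm): a round crossbar 8 mm thick along x on two legs, 44 mm clear between them; axes as the case's. Origin: centre of the crossbar, 70 mm above the bench. With the lid shut it stands up through the lid's slots and its crossbar leaves a 14 mm gap over the lid
- wedge: wooden wedge, 120 mm long (x) x 28 mm wide (y), 0.09 kg. Flat underside; its top rises evenly from 6 mm at the nose (+x end) to 26 mm at the butt (-x end). Origin: centre of its underside; z up. Lying on the lid with its nose towards -y of the case it jams under the crossbar with about 50 mm of it past the bar; a push of about 14 N jams it and friction then holds it
- wedge_nose (a point): middle of the wedge's nose end, 60 mm along its x from its origin and 3 mm up
- oil_can: white can, 64 mm diameter, 130 mm high; bystander. Origin: centre of its underside
- spanner: steel spanner, 180 mm long, lying along its x; bystander
- bits_tray: black plastic tray, 100 x 140 x 50 mm; bystander. Origin: centre of its underside
- plate0: steel die plate, 84 (its x) x 60 (its y) x 10 mm, 0.3 kg, with an upright grip rib across its middle: 14 mm thick in x, 36 mm long in y, from 10 to 26 mm above the underside. Origin: centre of its underside; z up. All plates are alike and fit any pocket, either way round. Absent in some starts
- plate1: steel die plate, 84 (its x) x 60 (its y) x 10 mm, 0.3 kg, with an upright grip rib across its middle: 14 mm thick in x, 36 mm long in y, from 10 to 26 mm above the underside. Origin: centre of its underside; z up. All plates are alike and fit any pocket, either way round. Absent in some starts
- plate2: steel die plate, 84 (its x) x 60 (its y) x 10 mm, 0.3 kg, with an upright grip rib across its middle: 14 mm thick in x, 36 mm long in y, from 10 to 26 mm above the underside. Origin: centre of its underside; z up. All plates are alike and fit any pocket, either way round. Absent in some starts
- plate3: steel die plate, 84 (its x) x 60 (its y) x 10 mm, 0.3 kg, with an upright grip rib across its middle: 14 mm thick in x, 36 mm long in y, from 10 to 26 mm above the underside. Origin: centre of its underside; z up. All plates are alike and fit any pocket, either way round. Absent in some starts
- pocket0 (a point): centre of the floor of a pocket, 12 mm above the bench (88 x 64 mm, long in the case's x; pocket 0 at case (-56,-42), 1 (56,-42), 2 (-56,42), 3 (56,42) mm)
- pocket1 (a point): centre of the floor of a pocket, 12 mm above the bench (88 x 64 mm, long in the case's x; pocket 0 at case (-56,-42), 1 (56,-42), 2 (-56,42), 3 (56,42) mm)
- pocket2 (a point): centre of the floor of a pocket, 12 mm above the bench (88 x 64 mm, long in the case's x; pocket 0 at case (-56,-42), 1 (56,-42), 2 (-56,42), 3 (56,42) mm)
- pocket3 (a point): centre of the floor of a pocket, 12 mm above the bench (88 x 64 mm, long in the case's x; pocket 0 at case (-56,-42), 1 (56,-42), 2 (-56,42), 3 (56,42) mm)

How it is judged:
By the outcome, as a careful person would: the job done as asked, in the order asked, and still so for the second after the job is handed in, with the robot touching nothing.
Of plate0, plate1, plate2, plate3 only 2 to 4 are there at a start; the rules pass over those that are not, and their reading is None.
At some moment in a run one of wedge may be knocked a few centimetres aside while the robot is not near it.
Once in a run the grip may slacken for a moment while it holds something.
It also fails if it takes over 210 s, if anything falls off the work surface, if the arm or the gripper's body presses on something with over 40 N, if the wrist force passes 120 N, or if a joint passes its speed limit or range.

## Working session

There is one attempt and no reset: what is moved stays moved. The work goes in short steps, Python scripts to look and compute and a tool call to move; the robot and the scene stay as the last step left them, time stands still between calls to the robot, and variables do not carry over. Pictures are saved under pics/ and viewed, at most 14 in all, crops included, and the job is handed in when it is done.

```bash
ls; mkdir -p pics
```

Run:
```python
from plant import manip, cams, readout, job_done
import cv2
for n in ("scene","top"):
    p=cams.camera_params(n); print(n,p)
    cv2.imwrite(f"pics/{n}0.png",cv2.resize(cams.grab_frame(n)[:,:,::-1],(800,500),interpolation=cv2.INTER_CUBIC))
print(readout.state())
```

```text
pics
plant.py
scene {'intrinsics': array([[512.86542932,   0.        , 324.45559277],
       [  0.        , 512.86542932, 199.04656428],
       [  0.        ,   0.        ,   1.        ]]), 'xyz': array([ 1.16931672, -0.48417727,  1.36062426]), 'orientation': array([-0.25628123,  0.85648958,  0.43083196, -0.12300143])}
top {'intrinsics': array([[477.00368417,   0.        , 328.94586661],
       [  0.        , 477.00368417, 200.4261674 ],
       [  0.        ,   0.        ,   1.        ]]), 'xyz': array([ 0.38042582, -0.00430407,  1.54175083]), 'orientation': array([-0.03343934,  0.71286011, -0.69999579,  0.02679886])}
{'time': 0.1, 'joint_pos': array([-1.37997708e+00,  5.32991361e-02,  1.61417426e+00,  1.24891814e-05,
        1.47597442e+00, -1.19005884e-01]), 'joint_vel': array([-6.47807123e-05, -5.92557230e-04, -5.96553967e-03,  1.81171346e-03,
        1.12152926e-03,  4.85354895e-04]), 'joint_efforts': array([ 1.10144778e-03, -3.94903135e+01, -3.71362209e+01, -7.81848416e-05,
        3.88984787e-03, -1.91357351e-06]), 'tool_pos': array([ 0.19045015, -0.5946845 ,  0.23017031]), 'tool_rot': array([-9.27208294e-04,  9.88024692e-01,  1.54293055e-01, -2.70872907e-05]), 'contact_force': array([-0.3124014 , -0.27473317,  0.00158437]), 'ft_torque': array([0.00469332, 0.0466693 , 0.00935095]), 'grasp_force': 0.0, 'gripper_width': 1.0009004988240147}
```

View pics/scene0.png

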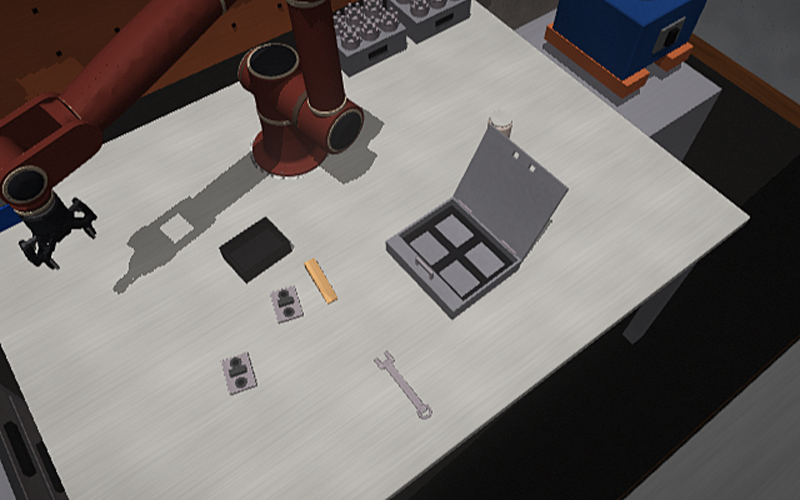

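View pics/top0.png

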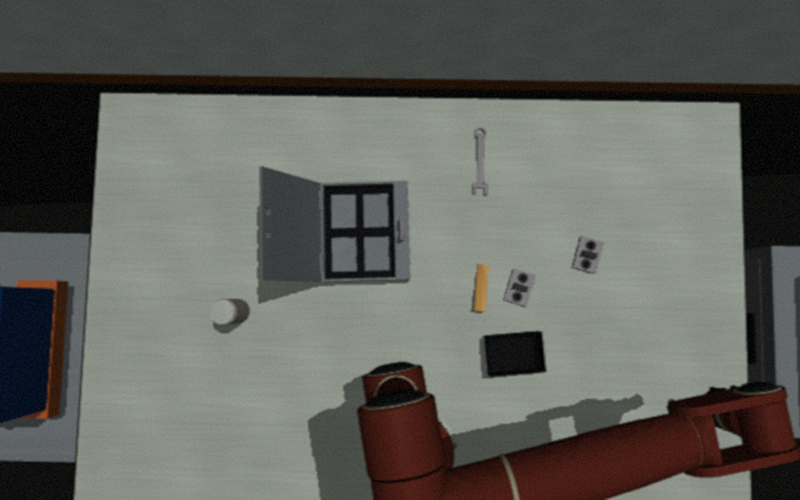

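The pictures show two plates, at top0 (519,287) and (588,254). The wedge is at (481,288), and the case is around (365,231) with its hinge on the left and all pockets empty. I'll crop in for accuracy.

Run:
```python
from plant import manip, cams, readout, job_done
import cv2
im=cams.grab_frame("top")[:,:,::-1]
cv2.imwrite("pics/c1.png",cv2.resize(im[140:230,245:365],(800,600),interpolation=cv2.INTER_CUBIC))
cv2.imwrite("pics/c2.png",cv2.resize(im[180:270,370:490],(800,600),interpolation=cv2.INTER_CUBIC))
```

```text
(no output)
```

View pics/c1.png

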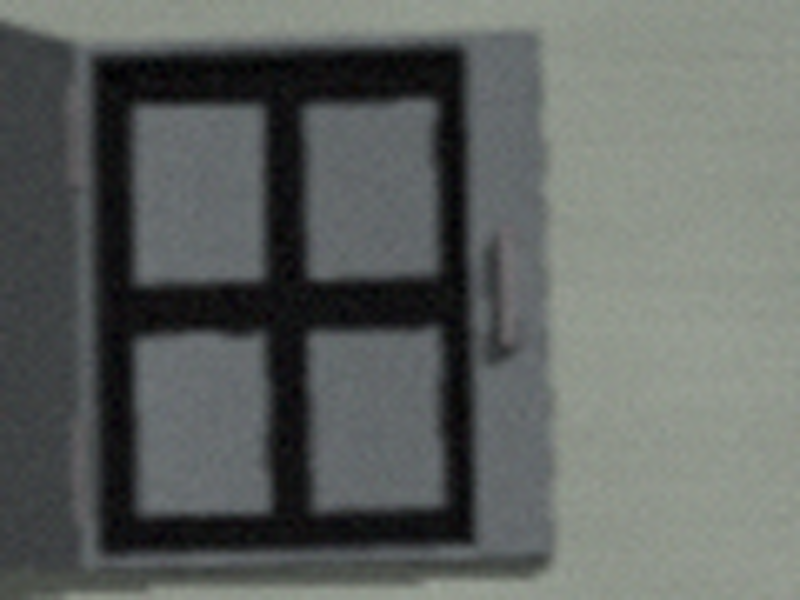

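View pics/c2.png

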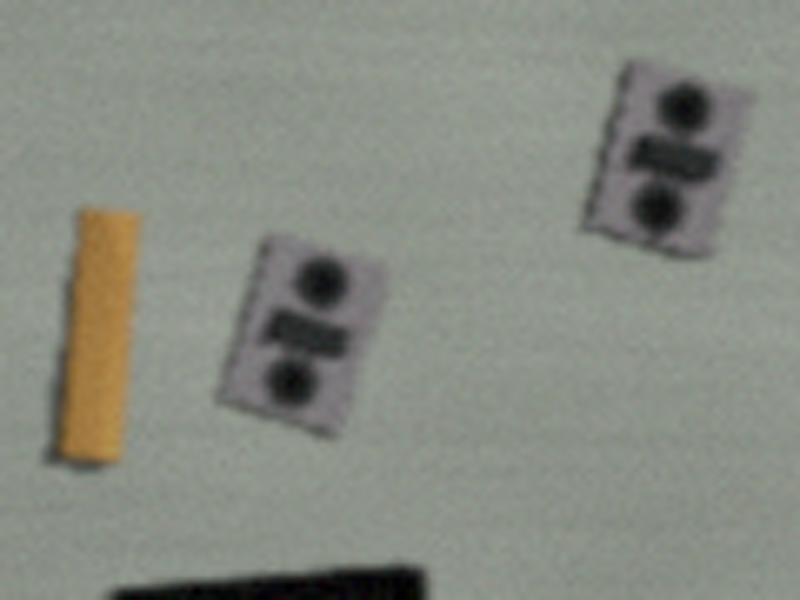

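Crop c1 gives sharp corners for all four pockets. c2 shows the wedge corners at (80,210), (140,213), (120,463) and (60,460), and both plates with their ribs at (305,335) and (675,158). Next I'll fit the poses.

Create h.py:
```python
import numpy as np, sys
from scipy.spatial.transform import Rotation as Rn
from scipy.optimize import least_squares
from plant import manip, cams, readout, job_done
def R(q): return Rn.from_quat(np.roll(q,-1))
def proj(n,P):
    c=cams.camera_params(n); p=R(c["orientation"]).inv().apply(np.asarray(P,float)-c["xyz"])@c["intrinsics"].T
    return p[:,:2]/p[:,2:]
def ray(n,uv,z):
    c=cams.camera_params(n); d=R(c["orientation"]).apply(np.linalg.solve(c["intrinsics"],[uv[0],uv[1],1]))
    return c["xyz"]+d*(z-c["xyz"][2])/d[2]
def world(p,L): # p = x,y,yaw of a thing on the bench
    return Rn.from_euler("z",p[2]).apply(np.asarray(L,float))+[p[0],p[1],0]
def fit(L,uv,x0,n="top"):
    r=least_squares(lambda p:(proj(n,world(p,L))-uv).ravel(),x0)
    return r.x,np.abs(r.fun).max()
def down(yaw): return Rn.from_matrix(np.array([[np.cos(yaw),np.sin(yaw),0],[np.sin(yaw),-np.cos(yaw),0],[0,0,-1]]))
def go(pos,Rt):
    s=readout.state(); Rc=R(s["tool_rot"]); rv=(Rc.inv()*Rt).as_rotvec(); d=np.asarray(pos)-s["tool_pos"]
    print("rot first",rv.round(3),"then",Rt.inv().apply(d).round(4))
```

Run:
```python
from h import *
S=800/120
c1=lambda a:np.array(a)/S+[245,140]; c2=lambda a:np.array(a)/S+[370,180]
L=[];
for cx,cy in((56,-42),(56,42),(-56,-42),(-56,42)):
    for sx,sy in((1,1),(1,-1),(-1,1),(-1,-1)): L.append([cx+44*sx,cy+32*sy,18])
uv=[(303,100),(437,98),(306,283),(440,278),(133,105),(266,102),(136,287),(268,282),(308,330),(440,326),(314,514),(446,508),(134,336),(268,332),(138,517),(272,514)]
case,e=fit(np.array(L)/1000,c1(uv),[.6,.05,0]); print("case",case,e)
print("staple",world(case,[[0,-.108,.074]]), ray("top",c1([510,290]),.074))
P=np.array([[42,30,10],[42,-30,10],[-42,-30,10],[-42,30,10]])/1000
for k,q,r in(("A",[(268,235),(388,265),(338,437),(218,402)],(305,335)),("B",[(628,60),(752,95),(710,258),(585,230)],(675,158))):
    print(k,*fit(P,c2(q),[.5,-.3,0]),ray("top",c2(r),.026))
q=c2([(80,210),(140,213),(120,463),(60,460)])
for f in (1,-1):
    h=lambda s:26-(20 if s*f>0 else 0)
    W=np.array([[60,14,h(1)],[60,-14,h(1)],[-60,-14,h(-1)],[-60,14,h(-1)]])/1000
    print("wedge far nose",f,*fit(W,q,[.5,-.2,0]))
import cv2
im=cams.grab_frame("scene")[:,:,::-1]
cv2.imwrite("pics/c3.png",cv2.resize(im[195:255,225:305],(640,480),interpolation=cv2.INTER_CUBIC))
```

```text
case [0.55480729 0.14314399 0.04497571] 0.37479249173372864
staple [[0.55966303 0.03525321 0.074     ]] [0.55788872 0.03470233 0.074     ]
A [ 0.42049628 -0.26733041 -0.2707021 ] 0.527334201924873 [ 0.41988523 -0.26552738  0.026     ]
B [ 0.50745155 -0.44302535 -0.2467351 ] 0.44098843967938706 [ 0.50740082 -0.44141894  0.026     ]
wedge far nose 1 [ 0.41821198 -0.16936298 -0.0858159 ] 0.3203585356039582
wedge far nose -1 [ 0.41743496 -0.16931167 -0.05235162] 0.20214191589070651
```

View pics/c3.png

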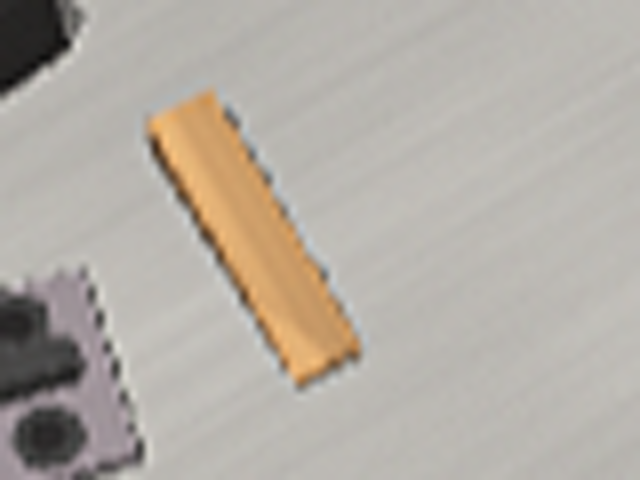

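The wedge's end nearest the scene camera (+x) shows only a thin end face, so the nose points to +x at yaw -0.086. Plate A comes first, with the tool yaw set to plate yaw + 90°.

Run:
```python
from h import *
go([.4200,-.2662,.12],down(-.265+np.pi/2))
```

```text
rot first [-0.001 -0.001 -0.996] then [0.3773 0.1355 0.1105]
```

The manual's scale: shifts go in shares of 62.5 mm and turns go in shares of pi/2 rad. Converting my numbers, -0.18 rad / 1.5708 = -0.1146.

Request:
shift_gripper(rows=[0.5,0,0,0,0,0,-0.1146,0.5,0,0,0,0,0,-0.1146,0.5,0,0,0,0,0,-0.1146,0.5,0,0,0,0,0,-0.1146,0.5,0,0,0,0,0,-0.1146])

```text
time: 0.82
tool_pos: [0.1905, -0.595, 0.2309]
tool_rot: [-0.0, 0.821, 0.571, 0.0]
contact_force: [0.7, -0.5, 1.0]
gripper_width: 0.501
grasp_force: 0.0
```

Request:
shift_gripper(rows=[0.5,0.8,0.272,0,0,0,-0.0611,0.5,0.88,0.32,0,0,0,0,0.5,0.88,0.32,0,0,0,0,0.5,0.88,0.32,0,0,0,0,0.5,0.88,0.32,0.32,0,0,0])

```text
time: 1.45
tool_pos: [0.3604, -0.3624, 0.213]
tool_rot: [0.002, 0.794, 0.607, 0.0]
contact_force: [0.6, 0.6, -0.0]
gripper_width: 0.503
grasp_force: 0.0
```

Request:
shift_gripper(rows=[0.5,0.88,0.32,0.48,0,0,0,0.5,0.72,0.272,0.48,0,0,0,0.5,0,0,0,0,0,0,0.5,0,0,0,0,0,0])

```text
time: 1.95
tool_pos: [0.4192, -0.2789, 0.1531]
tool_rot: [0.0, 0.794, 0.608, -0.0]
contact_force: [0.5, -0.7, 0.5]
gripper_width: 0.504
grasp_force: 0.0
```

```bash
python3 - <<'E'
from h import *
go([.4200,-.2662,.012],down(-.265+np.pi/2))
E
```

```text
rot first [0.    0.001 0.   ] then [ 0.0124 -0.0026  0.1411]
```

In the tool's units: 0.05 m is 0.8, 0.025 m is 0.4.

Request:
shift_gripper(rows=[0.5,0.1984,-0.0416,0.8,0,0,0,0.5,0,0,0.8,0,0,0,0.5,0,0,0.4,0,0,0,0.5,0,0,0.256,0,0,0,0.5,0,0,0,0,0,0])

```text
time: 2.58
tool_pos: [0.4196, -0.2668, 0.0117]
tool_rot: [-0.0, 0.795, 0.607, -0.0]
contact_force: [-0.3, -0.6, 0.8]
gripper_width: 0.499
grasp_force: 0.0
```

Request:
shift_gripper(rows=[0.0,0,0,0,0,0,0,0.0,0,0,0,0,0,0,0,0,0,0,0,0,0,0,0,0,0,0,0,0])

```text
time: 3.08
tool_pos: [0.4215, -0.2675, 0.0141]
tool_rot: [0.002, 0.794, 0.608, 0.0]
contact_force: [0.8, -0.9, 6.3]
gripper_width: 0.143
grasp_force: 61.8
```

Request:
shift_gripper(rows=[0,0,0,-0.32,0,0,0,0,0,0,-0.8,0,0,0,0,0,0,-0.8,0,0,0,0,0,0,0,0,0,0])

```text
time: 3.58
tool_pos: [0.422, -0.2678, 0.1364]
tool_rot: [0.004, 0.794, 0.608, 0.001]
contact_force: [-0.3, -0.1, -3.1]
gripper_width: 0.143
grasp_force: 60.5
```

Run:
```python
from h import *
case=[.5548,.14314,.045]
p=world(case,[[-.056,-.042,0]])[0];print(p)
go([p[0],p[1],.11],down(.045+np.pi/2))
```

```text
[0.50074605 0.09866337 0.        ]
rot first [ 0.007  0.005 -0.31 ] then [0.3625 0.0951 0.0264]
```

In the tool's units: 0.06 m is 0.96, 0.03 m is 0.48, -0.16 rad / 1.5708 = -0.1019.

Request:
shift_gripper(rows=[0,0.48,0,0,0,0,-0.0955,0,0.96,0.24,0,0,0,-0.1019,0,0.96,0.24,0,0,0,0,0,0.96,0.24,0,0,0,0,0,0.96,0.24,0,0,0,0])

```text
time: 4.2
tool_pos: [0.4846, 0.0049, 0.129]
tool_rot: [-0.002, 0.691, 0.723, -0.001]
contact_force: [0.9, -0.6, -4.5]
gripper_width: 0.143
grasp_force: 60.5
```

Request:
shift_gripper(rows=[0,0.8,0.24,0,0,0,0,0,0.64,0.24,0,0,0,0,0,0.16,0.064,0,0,0,0,0,0,0,0,0,0,0])

```text
time: 4.7
tool_pos: [0.5145, 0.1042, 0.1297]
tool_rot: [-0.001, 0.691, 0.723, -0.002]
contact_force: [0.4, -1.1, -4.4]
gripper_width: 0.145
grasp_force: 60.5
```

Run:
```python
from h import *
go([.50075,.09866,.05],down(.045+np.pi/2))
print(readout.state()["gripper_width"])
```

```text
rot first [-0.004  0.001  0.001] then [-0.0049 -0.014   0.0797]
0.14525213814531435
```

In the tool's units: 0.04 m is 0.64, 0.03 m is 0.48.

Request:
shift_gripper(rows=[0,-0.0784,-0.224,0.48,0,0,0,0,0,0,0.64,0,0,0,0,0,0,0.192,0,0,0,0,0,0,0,0,0,0])

```text
time: 5.2
tool_pos: [0.5013, 0.0977, 0.049]
tool_rot: [-0.001, 0.691, 0.722, -0.001]
contact_force: [-0.3, 0.2, -3.6]
gripper_width: 0.142
grasp_force: 60.4
```

Request:
shift_gripper(rows=[0,0,0,0.112,0,0,0,0,0,0,0.096,0,0,0,0,0,0,0.064,0,0,0,0,0,0,0,0,0,0])

```text
time: 5.7
tool_pos: [0.5019, 0.0986, 0.0325]
tool_rot: [-0.0, 0.691, 0.723, -0.0]
contact_force: [-0.3, -0.2, -3.9]
gripper_width: 0.146
grasp_force: 60.5
```

Run:
```python
from h import *
go([.50075,.09866,.026],down(.045+np.pi/2))
```

```text
rot first [-0.001  0.     0.   ] then [ 0.0001 -0.0011  0.0065]
```

In the tool's units: 0.003 m is 0.048, -0.001 m is -0.016.

Request:
shift_gripper(rows=[0,0,-0.016,0.048,0,0,0,0,0,0,0.048,0,0,0,0,0,0,0.016,0,0,0,0,0,0,0,0,0,0])

```text
time: 6.2
tool_pos: [0.503, 0.0987, 0.0298]
tool_rot: [0.001, 0.691, 0.723, 0.001]
contact_force: [-5.9, -0.3, 16.9]
gripper_width: 0.139
grasp_force: 64.6
```

In the tool's units: -0.001 m is -0.016.

Request:
shift_gripper(rows=[0,0,-0.016,-0.016,0,0,0,0,0,-0.016,0,0,0,0,0,0,-0.016,0,0,0,0,0,0,0,0,0,0,0])

```text
time: 6.7
tool_pos: [0.5024, 0.0987, 0.0312]
tool_rot: [0.003, 0.691, 0.723, 0.003]
contact_force: [2.0, 0.5, 10.2]
gripper_width: 0.146
grasp_force: 62.4
```

In the tool's units: -0.0015 m is -0.024.

Request:
shift_gripper(rows=[0,0,-0.024,0,0,0,0,0,0,-0.024,0,0,0,0,0,0,0,0,0,0,0])

```text
time: 7.08
tool_pos: [0.5011, 0.0986, 0.0318]
tool_rot: [0.005, 0.691, 0.723, 0.005]
contact_force: [6.2, -0.3, 7.2]
gripper_width: 0.143
grasp_force: 61.9
```

```bash
python3 - <<'E'
from h import *
import cv2
im=cams.grab_frame("scene")[:,:,::-1]
cv2.imwrite("pics/c4.png",cv2.resize(im[150:260,300:430],(780,660),interpolation=cv2.INTER_CUBIC)[:600])
E
```

```text
(no output)
```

View pics/c4.png

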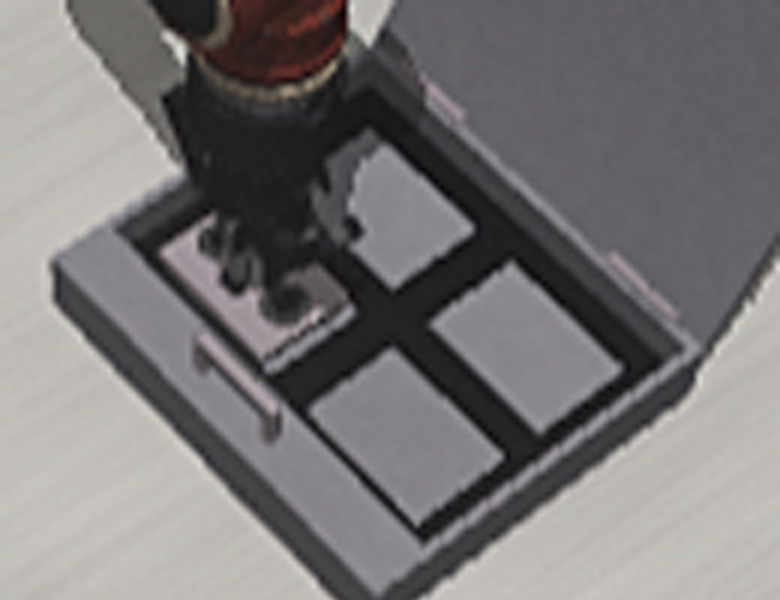

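Run:
```python
from h import *
case=[.5548,.14314,.045]
inv=lambda w:(Rn.from_euler("z",-case[2]).apply(w-np.array([case[0],case[1],0]))*1000).round(1)
f=lambda a:np.array(a)/6+[300,150]
print("pocket1 exp x12..100 y-74..-10")
for q in((308,410),(388,348),(420,535),(503,458)): print(inv(ray("scene",f(q),.018)))
print("plate seated exp x -98..-14, y -72..-12")
for z in(.022,.028):
  for q in((158,250),(262,368),(350,300)): print(z,inv(ray("scene",f(q),z)))
```

```text
pocket1 exp x12..100 y-74..-10
[ 25.1 -71.2  18. ]
[ 23.  -14.8  18. ]
[114.6 -75.4  18. ]
[108.2 -13.3  18. ]
plate seated exp x -98..-14, y -72..-12
0.022 [-96.4 -70.   22. ]
0.022 [ -6.9 -74.8  22. ]
0.022 [ -9.7 -12.4  22. ]
0.028 [-93.3 -72.6  28. ]
0.028 [ -4.3 -77.4  28. ]
0.028 [ -7.  -15.3  28. ]
```

Run:
```python
from h import *
case=[.5548,.14314,.045]
f=lambda a:np.array(a)/6+[300,150]; c1=lambda a:np.array(a)/(800/120)+[245,140]
print((proj("scene",world(case,np.array([[-126,-126,44],[126,-126,44],[0,-108,74],[12,-74,18],[100,-74,18],[12,-10,12],[126,96,44]])/1000))-[300,150])*6)
print((proj("top",world(case,np.array([[126,-126,44],[-126,-126,44],[0,-108,74],[126,96,44],[-126,96,44]])/1000))-[245,140])*800/120)
```

```text
[[ 38.21462994 245.84494758]
 [362.43350157 583.72223383]
 [224.27372531 357.93801173]
 [286.99553851 395.79715133]
 [402.39752239 513.44809204]
 [379.86660731 335.29472467]
 [690.41633693 338.21377064]]
[[541.50352507  30.83873722]
 [555.3850169  558.65710895]
 [508.8993064  286.19792783]
 [ 77.23023391  43.74924949]
 [ 84.43120349 571.25865707]]
```

The top and scene fits disagree by a few mm, with the true x further along +x. The light sliver of pocket floor past the plate's +x end agrees. I'll slide it +x with light pressure.

In the tool's units: 0.0015 m is 0.024, 0.001 m is 0.016.

Request:
shift_gripper(rows=[0,0,0.024,0,0,0,0,0,0,0.024,0.008,0,0,0,0,0,0.016,0.008,0,0,0])

```text
time: 7.5
tool_pos: [0.5018, 0.0986, 0.0301]
tool_rot: [0.001, 0.691, 0.723, 0.001]
contact_force: [-5.3, -0.4, 17.8]
gripper_width: 0.143
grasp_force: 64.4
```

Request:
shift_gripper(rows=[0,0,0.016,0.008,0,0,0,0,0,0.016,0,0,0,0,0,0,0,0,0,0,0])

```text
time: 7.88
tool_pos: [0.5024, 0.0987, 0.0288]
tool_rot: [0.0, 0.691, 0.723, 0.0]
contact_force: [-6.5, -0.4, 15.7]
gripper_width: 0.141
grasp_force: 66.4
```

In the tool's units: 0.001 m is 0.016.

Request:
shift_gripper(rows=[0,0,0.016,0,0,0,0,0,0,0.016,0,0,0,0,0,0,0,0,0,0,0])

```text
time: 8.25
tool_pos: [0.5032, 0.0987, 0.0288]
tool_rot: [-0.001, 0.691, 0.723, -0.001]
contact_force: [-10.2, -1.4, 19.0]
gripper_width: 0.143
grasp_force: 66.5
```

Request:
shift_gripper(rows=[0,0,0.016,0,0,0,0,0,0,0.016,0,0,0,0,0,0,0,0,0,0,0])

```text
time: 8.62
tool_pos: [0.5061, 0.0989, 0.0265]
tool_rot: [0.001, 0.691, 0.723, 0.001]
contact_force: [-1.4, 0.2, 2.7]
gripper_width: 0.141
grasp_force: 61.8
```

In the tool's units: 0.002 m is 0.032, 0.001 m is 0.016.

Request:
shift_gripper(rows=[0,0,0,0.032,0,0,0,0,0,0,0.016,0,0,0,0,0,0,0,0,0,0])

```text
time: 9.0
tool_pos: [0.5059, 0.0989, 0.0256]
tool_rot: [-0.0, 0.691, 0.723, -0.0]
contact_force: [-10.6, -1.0, 22.0]
gripper_width: 0.141
grasp_force: 64.6
```

Request:
shift_gripper(rows=[0,-0.048,0,0,0,0,0,0,0,0,0,0,0,0])

```text
time: 9.25
tool_pos: [0.5064, 0.0985, 0.0257]
tool_rot: [-0.002, 0.691, 0.723, 0.002]
contact_force: [-10.3, 9.3, 18.5]
gripper_width: 0.141
grasp_force: 64.3
```

Request:
shift_gripper(rows=[0,0.048,0,0,0,0,0,0,0,0.032,0,0,0,0,0,0,0,0,0,0,0])

```text
time: 9.62
tool_pos: [0.5074, 0.0987, 0.0256]
tool_rot: [-0.0, 0.691, 0.723, -0.001]
contact_force: [-13.9, -2.4, 23.2]
gripper_width: 0.138
grasp_force: 64.9
```

In the tool's units: -0.05 m is -0.8, -0.03 m is -0.48.

Request:
shift_gripper(rows=[0,0,-0.016,-0.032,0,0,0,0.4,0,0,0,0,0,0,0.4,0,0,0,0,0,0,0.4,0,0,-0.48,0,0,0,0.4,0,0,-0.8,0,0,0])

```text
time: 10.25
tool_pos: [0.504, 0.0986, 0.1024]
tool_rot: [-0.002, 0.691, 0.723, -0.002]
contact_force: [0.8, 0.4, 0.3]
gripper_width: 0.4
grasp_force: 0.0
```

Request:
shift_gripper(rows=[0.4,-0.96,0,-0.64,0,0,0,0.4,-0.96,0,0,0,0,0,0.4,-0.96,0,0,0,0,0,0.4,-0.96,0,0,0,0,0,0.4,-0.96,0,0,0,0,0])

```text
time: 10.88
tool_pos: [0.519, -0.1949, 0.1387]
tool_rot: [0.0, 0.691, 0.723, 0.0]
contact_force: [0.4, -0.4, -0.0]
gripper_width: 0.397
grasp_force: 0.0
```

```bash
python3 - <<'E'
from h import *
import cv2
im=cams.grab_frame("top")[:,:,::-1]
cv2.imwrite("pics/c5.png",cv2.resize(im[140:230,245:365],(800,600),interpolation=cv2.INTER_CUBIC))
go([.5085,-.4422,.12],down(-.247+np.pi/2))
E
```

```text
rot first [0.001 0.006 0.287] then [-0.236   0.0486  0.0191]
```

View pics/c5.png

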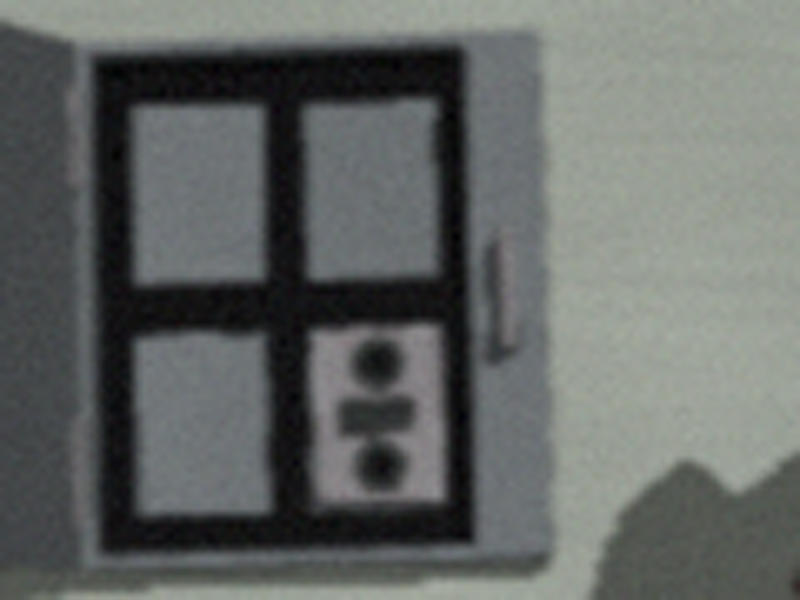

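Plate A lies square in pocket 0: plate v is 323–500 against 328–511 for the pocket, so it sits on the +x side. The TCP height confirms it is seated. World x appears to run about +2.5 mm beyond the top estimate. Next is plate B.

In the tool's units: -0.06 m is -0.96, -0.056 m is -0.896, 0.145 rad / 1.5708 = 0.0923.

Request:
shift_gripper(rows=[0.5,0,0,0,0,0,0.0923,0.5,-0.64,0.16,0,0,0,0.0904,0.5,-0.96,0.192,0,0,0,0,0.5,-0.96,0.192,0,0,0,0,0.5,-0.896,0.192,0,0,0,0])

```text
time: 11.55
tool_pos: [0.5177, -0.4149, 0.1384]
tool_rot: [-0.0, 0.787, 0.616, 0.0]
contact_force: [0.1, -0.7, 0.5]
gripper_width: 0.502
grasp_force: 0.0
```

Request:
shift_gripper(rows=[0.5,-0.32,0.048,0.32,0,0,0,0.5,0,0,0,0,0,0,0.5,0,0,0,0,0,0])

```text
time: 11.92
tool_pos: [0.5162, -0.4323, 0.1187]
tool_rot: [-0.001, 0.787, 0.617, 0.0]
contact_force: [-0.0, 0.2, -0.3]
gripper_width: 0.503
grasp_force: 0.0
```

Run:
```python
from h import *
go([.510,-.4422,.012],down(-.247+np.pi/2))
```

```text
rot first [-0.001 -0.001  0.006] then [-0.0111 -0.0036  0.1067]
```

In the tool's units: 0.04 m is 0.64, 0.026 m is 0.416, 0.006 rad / 1.5708 = 0.0038.

Request:
shift_gripper(rows=[0.5,-0.1776,-0.0576,0.64,0,0,0.0038,0.5,0,0,0.64,0,0,0,0.5,0,0,0.416,0,0,0,0.5,0,0,0,0,0,0])

```text
time: 12.42
tool_pos: [0.5096, -0.441, 0.0115]
tool_rot: [-0.002, 0.789, 0.615, -0.0]
contact_force: [-0.0, -0.1, -0.0]
gripper_width: 0.504
grasp_force: 0.0
```

Request:
shift_gripper(rows=[0.0,0,0,0,0,0,0,0.0,0,0,0,0,0,0,0,0,0,0,0,0,0,0,0,0,0,0,0,0])

```text
time: 12.92
tool_pos: [0.5115, -0.444, 0.0157]
tool_rot: [0.002, 0.789, 0.614, 0.001]
contact_force: [0.1, 2.3, 7.1]
gripper_width: 0.141
grasp_force: 62.5
```

Request:
shift_gripper(rows=[0,0,0,-0.32,0,0,0,0,0,0,-0.8,0,0,0,0,0,0,-0.8,0,0,0,0,0,0,0,0,0,0])

```text
time: 13.42
tool_pos: [0.5122, -0.4461, 0.1403]
tool_rot: [0.006, 0.789, 0.614, 0.0]
contact_force: [0.3, -0.3, -2.9]
gripper_width: 0.143
grasp_force: 61.3
```

Run:
```python
from h import *
case=[.5573,.14314,.045]
p=world(case,[[.056,-.042,0]])[0];print(p)
go([p[0],p[1],.12],down(.045+np.pi/2))
```

```text
[0.61513267 0.10370167 0.        ]
rot first [ 0.009  0.008 -0.293] then [0.5446 0.1275 0.0203]
```

In the tool's units: 0.06 m is 0.96, 0.03 m is 0.48, -0.15 rad / 1.5708 = -0.0955.

Request:
shift_gripper(rows=[0,0.48,0,0,0,0,-0.0955,0,0.96,0.192,0,0,0,-0.0891,0,0.96,0.24,0,0,0,0,0,0.96,0.24,0,0,0,0,0,0.96,0.24,0,0,0,0])

```text
time: 14.05
tool_pos: [0.5712, -0.1716, 0.1309]
tool_rot: [-0.002, 0.692, 0.722, -0.001]
contact_force: [1.7, -0.3, -3.5]
gripper_width: 0.14
grasp_force: 61.2
```

Request:
shift_gripper(rows=[0,0.96,0.24,0,0,0,0,0,0.96,0.24,0,0,0,0,0,0.96,0.24,0,0,0,0,0,0.96,0.24,0,0,0,0,0,0.4,0.128,0,0,0,0])

```text
time: 14.68
tool_pos: [0.6278, 0.0968, 0.1308]
tool_rot: [-0.001, 0.691, 0.723, -0.001]
contact_force: [-0.2, -0.2, -2.6]
gripper_width: 0.139
grasp_force: 61.2
```

Request:
shift_gripper(rows=[0,0.16,0,0,0,0,0,0,0,0,0,0,0,0,0,0,0,0,0,0,0])

```text
time: 15.05
tool_pos: [0.6284, 0.1023, 0.1324]
tool_rot: [-0.0, 0.693, 0.721, -0.001]
contact_force: [-0.7, -1.1, -3.4]
gripper_width: 0.14
grasp_force: 61.2
```

```bash
python3 - <<'E'
from h import *
go([.615,.1032,.05],down(.045+np.pi/2))
E
```

```text
rot first [-0.001  0.001 -0.004] then [ 0.0015 -0.0134  0.0824]
```

In the tool's units: 0.04 m is 0.64, 0.03 m is 0.48, -0.004 rad / 1.5708 = -0.0025.

Request:
shift_gripper(rows=[0,0.016,-0.2144,0.48,0,0,-0.0025,0,0,0,0.64,0,0,0,0,0,0,0.192,0,0,0,0,0,0,0,0,0,0])

```text
time: 15.55
tool_pos: [0.615, 0.1033, 0.0504]
tool_rot: [-0.001, 0.691, 0.723, -0.001]
contact_force: [0.5, -0.2, -3.8]
gripper_width: 0.142
grasp_force: 61.2
```

Request:
shift_gripper(rows=[0,0,0,0.096,0,0,0,0,0,0,0.096,0,0,0,0,0,0,0.064,0,0,0,0,0,0,0,0,0,0])

```text
time: 16.05
tool_pos: [0.6152, 0.1041, 0.0346]
tool_rot: [-0.0, 0.691, 0.723, -0.0]
contact_force: [-0.8, -0.4, -2.6]
gripper_width: 0.141
grasp_force: 61.2
```

Request:
shift_gripper(rows=[0,0,0,0.048,0,0,0,0,0,0,0.032,0,0,0,0,0,0,0,0,0,0])

```text
time: 16.42
tool_pos: [0.6159, 0.1041, 0.03]
tool_rot: [0.0, 0.691, 0.723, 0.0]
contact_force: [1.2, 0.1, -3.7]
gripper_width: 0.141
grasp_force: 61.1
```

In the tool's units: 0.002 m is 0.032, 0.001 m is 0.016.

Request:
shift_gripper(rows=[0,0,0,0.032,0,0,0,0,0,0,0.032,0,0,0,0,0,0,0.016,0,0,0,0,0,0,0,0,0,0])

```text
time: 16.92
tool_pos: [0.6159, 0.1042, 0.0277]
tool_rot: [-0.0, 0.691, 0.723, -0.0]
contact_force: [-6.6, -0.7, 10.7]
gripper_width: 0.14
grasp_force: 63.0
```

In the tool's units: -0.002 m is -0.032, -0.001 m is -0.016.

Request:
shift_gripper(rows=[0,0,0.016,0.016,0,0,0,0,0,-0.016,0,0,0,0,0,0,0,-0.032,0,0,0,0.4,0,0,0,0,0,0,0.4,0,0,0,0,0,0])

```text
time: 17.55
tool_pos: [0.6155, 0.1041, 0.0259]
tool_rot: [0.0, 0.691, 0.723, 0.0]
contact_force: [-0.2, -0.7, 0.7]
gripper_width: 0.404
grasp_force: 0.0
```

Request:
shift_gripper(rows=[0.4,0,0,-0.48,0,0,0,0.4,0,0,-0.8,0,0,0,0.4,-0.96,0,-0.64,0,0,0,0.4,-0.96,0,0,0,0,0,0.4,-0.96,0,0,0,0,0])

```text
time: 18.18
tool_pos: [0.6238, -0.0693, 0.1416]
tool_rot: [0.001, 0.69, 0.723, 0.001]
contact_force: [1.4, -0.4, 0.3]
gripper_width: 0.404
grasp_force: 0.0
```

Request:
shift_gripper(rows=[0.4,-0.96,0,0,0,0,0,0,-0.96,0,0,0,0,0,0,-0.96,0,0,0,0,0])

```text
time: 18.55
tool_pos: [0.6315, -0.2495, 0.1404]
tool_rot: [-0.0, 0.691, 0.723, 0.0]
contact_force: [0.0, 0.4, -0.3]
gripper_width: 0.004
grasp_force: 0.0
```

Run:
```python
from h import *
import cv2
im=cams.grab_frame("top")[:,:,::-1]
cv2.imwrite("pics/c6.png",cv2.resize(im[125:245,200:360],(800,600),interpolation=cv2.INTER_CUBIC))
im=cams.grab_frame("scene")[:,:,::-1]
cv2.imwrite("pics/c7.png",cv2.resize(im[90:250,290:500],(787,600),interpolation=cv2.INTER_CUBIC))
```

```text
(no output)
```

View pics/c6.png

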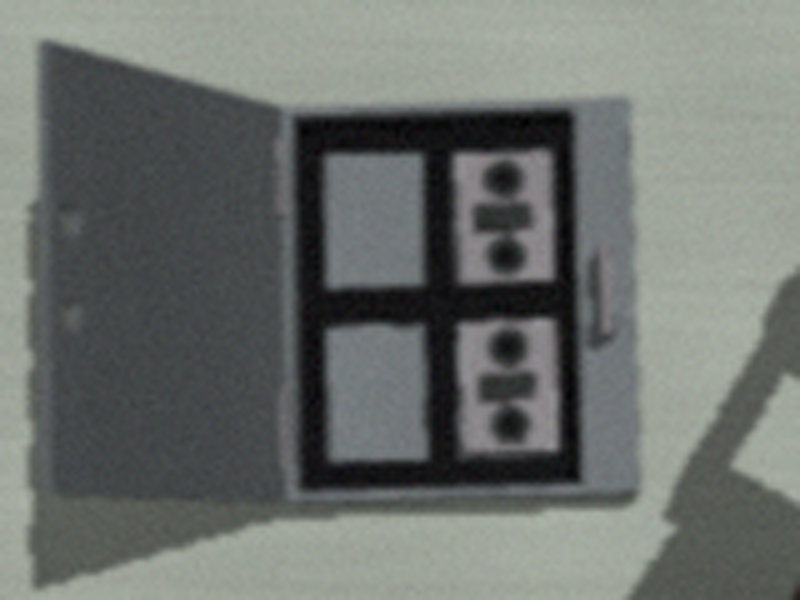

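View pics/c7.png

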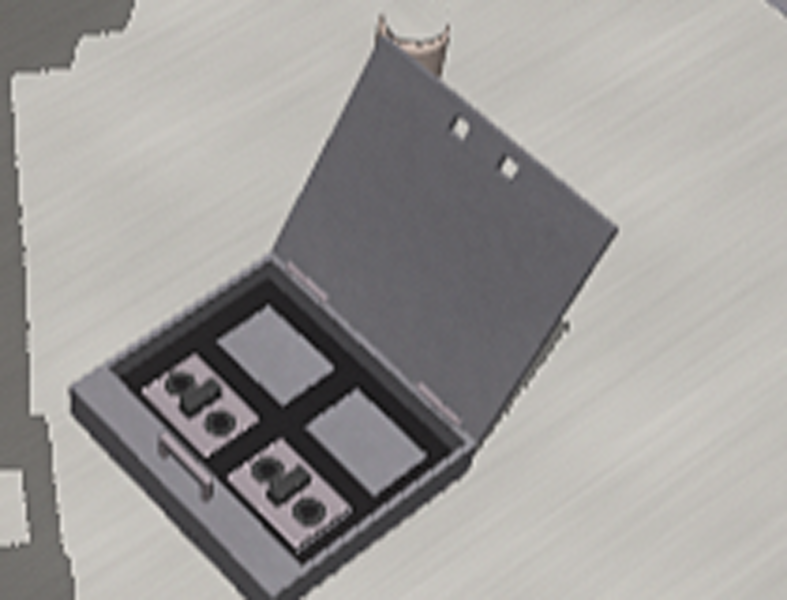

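Both plates sit flat in pockets 1 and 0, the lid leans back, and c6 has its free-edge corners at (42,42) and (52,495). Next I'll measure the lid angle and plan the closing arc.

Add to h.py:
```python
case=[.5573,.14314,.045]
def inc(w): return Rn.from_euler("z",-case[2]).apply(np.asarray(w)-np.array([case[0],case[1],0]))
def cs(x,y,z,yaw=0): go(world(case,[[x/1000,y/1000,z/1000]])[0],down(case[2]+yaw+np.pi/2))
```

Run:
```python
from h import *
uv=np.array([(42,42),(52,495)])/5+[200,125]
f=lambda a:(proj("top",world(case,np.array([[s*126,96-222*np.cos(a)+8*np.sin(a),44+222*np.sin(a)+8*np.cos(a)] for s in(1,-1)])/1000))-uv).ravel()
from scipy.optimize import least_squares
r=least_squares(lambda p:f(p[0]),[1.9]);a=r.x[0];print(a,r.fun)
print("edge y z",96-222*np.cos(a)+8*np.sin(a),44+222*np.sin(a)+8*np.cos(a))
s=readout.state();print(inc(s["tool_pos"]))
cs(-50,30,350)
```

```text
2.0032446872771437 [ 0.69226381 -0.84784378 -0.84950332 -0.60091059]
edge y z 196.3026349086199 242.21044732906512
[ 0.05598292 -0.39940963  0.14043179]
rot first [ 0.     0.002 -0.005] then [ 0.4294 -0.106  -0.2096]
```

The manual's scale: shifts go in shares of 62.5 mm and turns go in shares of pi/2 rad. Converting my numbers, -0.06 m is -0.96, -0.05 m is -0.8.

Request:
shift_gripper(rows=[0,0,0,-0.96,0,0,0,0,0.48,-0.16,-0.8,0,0,0,0,0.56,-0.24,-0.8,0,0,0,0,0.8,-0.24,-0.48,0,0,0,0,0.96,-0.24,-0.32,0,0,0])

```text
time: 19.27
tool_pos: [0.5691, -0.0761, 0.3517]
tool_rot: [0.001, 0.691, 0.723, 0.001]
contact_force: [1.1, 1.4, -1.2]
gripper_width: -0.005
grasp_force: 0.0
```

Request:
shift_gripper(rows=[0,0.96,-0.24,0,0,0,0,0,0.96,-0.24,0,0,0,0,0,0.96,-0.24,0,0,0,0,0,0.96,-0.16,0,0,0,0,0,0.96,0,0,0,0,0])

```text
time: 19.9
tool_pos: [0.4993, 0.2219, 0.3497]
tool_rot: [0.0, 0.69, 0.723, 0.0]
contact_force: [1.5, 0.2, 0.1]
gripper_width: -0.001
grasp_force: 0.0
```

Request:
shift_gripper(rows=[0,0.96,0,0,0,0,0,0,0.96,0,0,0,0,0,0,0.8,0,0,0,0,0,0,0,0,0,0,0,0])

```text
time: 20.4
tool_pos: [0.4912, 0.3926, 0.3483]
tool_rot: [-0.001, 0.689, 0.725, -0.001]
contact_force: [0.3, -0.4, 0.4]
gripper_width: 0.002
grasp_force: 0.0
```

Run:
```python
from h import *
print(inc(readout.state()["tool_pos"]))
cs(-50,240,210)
```

```text
[-0.05478137  0.25214689  0.34825242]
rot first [-0.002  0.     0.006] then [-0.0121  0.0048  0.1383]
```

In the tool's units: 0.05 m is 0.8, 0.035 m is 0.56, 0.006 rad / 1.5708 = 0.0038.

Request:
shift_gripper(rows=[0,0,0.08,0.8,0,0,0.0038,0,0,0,0.8,0,0,0,0,0,0,0.56,0,0,0,0,0,0,0,0,0,0])

```text
time: 20.9
tool_pos: [0.4958, 0.3877, 0.2103]
tool_rot: [-0.001, 0.693, 0.721, -0.004]
contact_force: [-0.5, 0.0, -0.3]
gripper_width: 0.002
grasp_force: 0.0
```

Request:
shift_gripper(rows=[0,-0.32,0,0,0,0,0,0,-0.32,0,0,0,0,0,0,-0.16,0,0,0,0,0,0,-0.16,0,0,0,0,0,0,-0.16,0,0,0,0,0])

```text
time: 21.52
tool_pos: [0.5025, 0.3209, 0.2197]
tool_rot: [0.0, 0.693, 0.721, 0.005]
contact_force: [0.2, 7.1, 6.0]
gripper_width: 0.001
grasp_force: 3.6
```

```bash
python3 -c "
from h import *
print(inc(readout.state()['tool_pos']))"
```

```text
[-0.04671238  0.18003791  0.21966521]
```

In the tool's units: -0.015 m is -0.24.

Request:
shift_gripper(rows=[0,-0.24,0,0,0,0,0,0,-0.24,0,0,0,0,0,0,-0.24,0,0,0,0,0,0,-0.24,0,0,0,0,0,0,-0.24,0,0,0,0,0])

```text
time: 22.15
tool_pos: [0.5077, 0.2463, 0.2253]
tool_rot: [0.003, 0.693, 0.721, 0.009]
contact_force: [-0.0, 6.5, 4.3]
gripper_width: -0.004
grasp_force: 2.8
```

```bash
python3 -c "
from h import *
print(inc(readout.state()['tool_pos']))"
```

```text
[-0.0449323   0.10528202  0.22530638]
```

In the tool's units: -0.013 m is -0.208, 0.002 m is 0.032.

Request:
shift_gripper(rows=[0,-0.208,0,0.032,0,0,0,0,-0.208,0,0.032,0,0,0,0,-0.208,0,0.048,0,0,0,0,-0.192,0,0.064,0,0,0,0,-0.192,0,0.064,0,0,0])

```text
time: 22.78
tool_pos: [0.5064, 0.1807, 0.1992]
tool_rot: [0.0, 0.693, 0.721, 0.0]
contact_force: [2.5, 4.6, 1.9]
gripper_width: 0.0
grasp_force: 2.3
```

Request:
shift_gripper(rows=[0,-0.192,0,0.08,0,0,0,0,-0.192,0,0.096,0,0,0,0,-0.176,0,0.112,0,0,0,0,-0.176,0,0.128,0,0,0])

```text
time: 23.28
tool_pos: [0.5072, 0.1351, 0.1722]
tool_rot: [-0.001, 0.693, 0.721, -0.001]
contact_force: [0.5, 4.6, 0.1]
gripper_width: 0.0
grasp_force: 1.8
```

```bash
python3 -c "
from h import *
print(inc(readout.state()['tool_pos']))"
```

```text
[-0.0503894  -0.00582012  0.17224079]
```

In the tool's units: 0.012 m is 0.192, 0.011 m is 0.176.

Request:
shift_gripper(rows=[0,-0.16,0,0.144,0,0,0,0,-0.144,0,0.16,0,0,0,0,-0.144,0,0.176,0,0,0,0,-0.112,0,0.192,0,0,0,0,-0.096,0,0.192,0,0,0])

```text
time: 23.9
tool_pos: [0.5098, 0.0936, 0.119]
tool_rot: [0.001, 0.693, 0.721, -0.001]
contact_force: [-1.3, -0.2, 3.9]
gripper_width: -0.0
grasp_force: 1.5
```

Request:
shift_gripper(rows=[0,-0.08,0,0.192,0,0,0,0,-0.064,0,0.192,0,0,0,0,-0.048,0,0.192,0,0,0])

```text
time: 24.28
tool_pos: [0.5106, 0.0822, 0.083]
tool_rot: [0.001, 0.693, 0.721, 0.0]
contact_force: [0.1, -2.2, 2.8]
gripper_width: 0.0
grasp_force: 1.4
```

```bash
python3 -c "
from h import *
print(inc(readout.state()['tool_pos']))"
```

```text
[-0.04934306 -0.05873645  0.08304302]
```

Near the end now, so I'll go slower.

In the tool's units: 0.008 m is 0.128, 0.007 m is 0.112.

Request:
shift_gripper(rows=[0,-0.016,0,0.128,0,0,0,0,-0.016,0,0.112,0,0,0,0,-0.016,0,0.08,0,0,0,0,0,0,0.064,0,0,0,0,0,0,0.048,0,0,0])

```text
time: 24.9
tool_pos: [0.5103, 0.0797, 0.0564]
tool_rot: [0.0, 0.693, 0.721, -0.0]
contact_force: [-0.5, -1.5, 2.1]
gripper_width: 0.001
grasp_force: 1.2
```

Request:
shift_gripper(rows=[0,0,0,0.048,0,0,0,0,0,0,0.048,0,0,0,0,0,0,0,0,0,0])

```text
time: 25.28
tool_pos: [0.5104, 0.0797, 0.052]
tool_rot: [-0.0, 0.693, 0.721, -0.0]
contact_force: [-5.3, -1.8, 11.1]
gripper_width: 0.002
grasp_force: 5.6
```

In the tool's units: 0.002 m is 0.032.

Request:
shift_gripper(rows=[0,0,0,0.032,0,0,0,0,0,0,0.032,0,0,0,0,0,0,0,0,0,0])

```text
time: 25.65
tool_pos: [0.5106, 0.0797, 0.0518]
tool_rot: [-0.001, 0.693, 0.721, -0.001]
contact_force: [-17.8, -3.5, 34.1]
gripper_width: -0.001
grasp_force: 17.3
```

Request:
shift_gripper(rows=[0,0,0,-0.8,0,0,0,0,0,0,-0.96,0,0,0,0.6,-0.96,0,0,0,0,0,0.6,-0.96,0,0,0,0,0,0.6,-0.96,0,0,0,0,0])

```text
time: 26.28
tool_pos: [0.5172, -0.1011, 0.1562]
tool_rot: [-0.0, 0.693, 0.721, 0.001]
contact_force: [0.8, 0.3, -0.9]
gripper_width: 0.597
grasp_force: 0.0
```

Request:
shift_gripper(rows=[0.6,-0.96,0.48,0,0,0,0,0.6,-0.96,0.48,0,0,0,0,0.6,-0.96,0.48,0,0,0,0,0.6,-0.96,0.48,0,0,0,0])

```text
time: 26.78
tool_pos: [0.6388, -0.3202, 0.1554]
tool_rot: [-0.001, 0.693, 0.721, 0.001]
contact_force: [0.8, 0.5, 1.0]
gripper_width: 0.596
grasp_force: 0.0
```

```bash
python3 - <<'E'
from h import *
import cv2
im=cams.grab_frame("top")[:,:,::-1]
cv2.imwrite("pics/c8.png",cv2.resize(im[135:255,250:410],(800,600),interpolation=cv2.INTER_CUBIC))
E
```

```text
(no output)
```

View pics/c8.png

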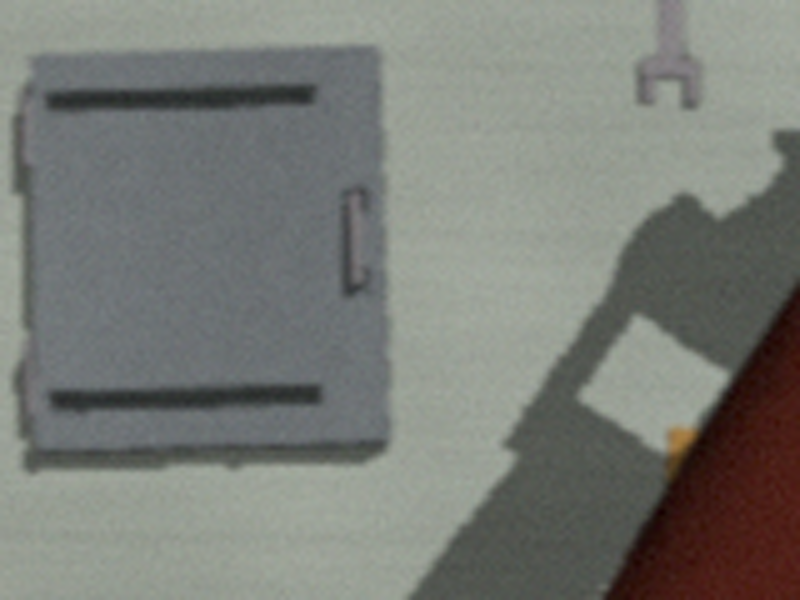

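The lid is shut, and the crossbar stands through it at c8 (356,243). The wedge nose now shows at (684,428), about 27 mm from where it was, so it has been knocked. I'll clear the arm and measure it again.

In the tool's units: 0.06 m is 0.96, -0.02 m is -0.32.

Request:
shift_gripper(rows=[0.6,0.96,-0.32,-0.32,0,0,0,0.6,0.96,-0.32,-0.32,0,0,0,0.6,0.96,-0.32,-0.32,0,0,0,0.6,0.96,-0.32,0,0,0,0,0.6,0.96,-0.32,0,0,0,0])

```text
time: 27.45
tool_pos: [0.5295, -0.0327, 0.2127]
tool_rot: [-0.0, 0.693, 0.721, 0.0]
contact_force: [0.2, 1.1, -0.5]
gripper_width: 0.597
grasp_force: 0.0
```

Request:
shift_gripper(rows=[0.6,0.96,0,0,0,0,0,0.6,0.96,0,0,0,0,0,0.6,0.96,0,0,0,0,0,0.6,0,0,0,0,0,0])

```text
time: 27.95
tool_pos: [0.5221, 0.1487, 0.2123]
tool_rot: [-0.001, 0.691, 0.723, -0.0]
contact_force: [0.5, -0.3, -0.5]
gripper_width: 0.602
grasp_force: 0.0
```

```bash
python3 - <<'E'
from h import *
import cv2
im=cams.grab_frame("top")[:,:,::-1]
a=cv2.resize(im[195:265,355:425],(390,390),interpolation=cv2.INTER_CUBIC)
im=cams.grab_frame("scene")[:,:,::-1]
b=cv2.resize(im[190:260,220:290],(390,390),interpolation=cv2.INTER_CUBIC)
cv2.imwrite("pics/c9.png",np.hstack([a,b]))
E
```

```text
(no output)
```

View pics/c9.png

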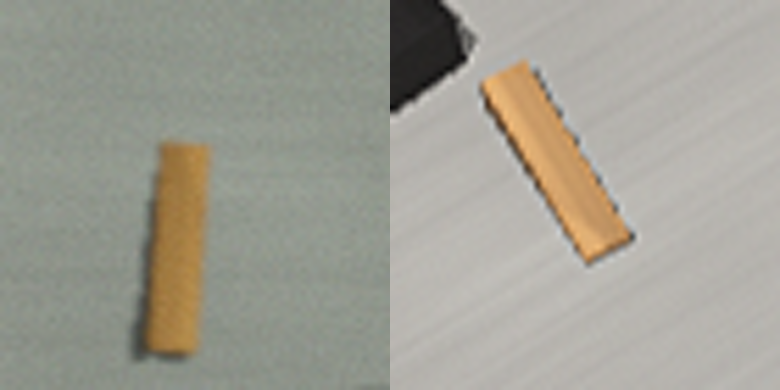

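Run:
```python
from h import *
q=np.array([(161,143),(210,146),(198,355),(147,352)])/(390/70)+[355,195]
h=lambda s:6 if s>0 else 26
W=np.array([[60,14,6],[60,-14,6],[-60,-14,26],[-60,14,26]])/1000
w,e=fit(W,q,[.4,-.17,0]);print(w,e)
for c in((115,590),(425,568)): print("tray",ray("top",np.array(c)/(800/120)+[370,180],.05))
g=world([w[0]+.002,w[1],w[2]],[[-.035,0,.1]])[0];print("grasp",g)
go(g,down(w[2]+np.pi))
print("bar",ray("top",np.array([356,243])/5+[250,135],.074),world(case,[[0,-.108,.074]]))
```

```text
[ 0.38904321 -0.17637628 -0.0711756 ] 0.19307167364564748
tray [ 0.29933651 -0.17362017  0.05      ]
tray [ 0.31221304 -0.31737814  0.05      ]
grasp [ 0.35613183 -0.17388723  0.1       ]
rot first [-1.000e-03 -1.000e-03 -1.458e+00] then [ 0.1436 -0.3304  0.1124]
bar [0.55756059 0.03562559 0.074     ] [[0.56215836 0.03524933 0.074     ]]
```

In the tool's units: -0.182 rad / 1.5708 = -0.1159.

Request:
shift_gripper(rows=[0.6,0,0,0,0,0,-0.1159,0.6,0,0,0,0,0,-0.1159,0.6,0,0,0,0,0,-0.1159,0.6,0,0,0,0,0,-0.1159,0.6,0,0,0,0,0,-0.1159])

```text
time: 28.68
tool_pos: [0.5235, 0.1431, 0.2127]
tool_rot: [-0.0, 0.304, 0.953, -0.0]
contact_force: [-0.9, 0.4, 0.5]
gripper_width: 0.601
grasp_force: 0.0
```

Request:
shift_gripper(rows=[0.6,0,0,0,0,0,-0.1159,0.6,0,0,0,0,0,-0.1159,0.6,0,0,0,0,0,-0.1171,0.6,0.32,-0.8,0,0,0,0,0.6,0.352,-0.88,0.16,0,0,0])

```text
time: 29.3
tool_pos: [0.4738, 0.041, 0.2035]
tool_rot: [0.001, 0.037, 0.999, -0.0]
contact_force: [1.0, -1.3, 0.9]
gripper_width: 0.604
grasp_force: 0.0
```

Request:
shift_gripper(rows=[0.6,0.352,-0.88,0.32,0,0,0,0.6,0.352,-0.88,0.32,0,0,0,0.6,0.352,-0.88,0.32,0,0,0,0.6,0.352,-0.72,0.32,0,0,0,0.6,0,0,0,0,0,0])

```text
time: 29.92
tool_pos: [0.3677, -0.1623, 0.121]
tool_rot: [-0.002, 0.041, 0.999, 0.001]
contact_force: [0.1, -0.3, 1.1]
gripper_width: 0.599
grasp_force: 0.0
```

Run:
```python
from h import *
go([.3561,-.1739,.006],down(-.0712+np.pi))
```

```text
rot first [ 0.002 -0.003 -0.011] then [ 0.0107 -0.0124  0.115 ]
```

In the tool's units: 0.04 m is 0.64, 0.025 m is 0.4, -0.011 rad / 1.5708 = -0.007.

Request:
shift_gripper(rows=[0.6,0.1712,-0.1984,0.64,0,0,-0.007,0.6,0,0,0.64,0,0,0,0.6,0,0,0.4,0,0,0,0.6,0,0,0.16,0,0,0,0.6,0,0,0,0,0,0])

```text
time: 30.55
tool_pos: [0.3593, -0.1713, 0.0082]
tool_rot: [-0.0, 0.031, 1.0, 0.0]
contact_force: [-0.8, 0.1, -0.2]
gripper_width: 0.604
grasp_force: 0.0
```

Request:
shift_gripper(rows=[0.0,0,0,0,0,0,0,0.0,0,0,0,0,0,0,0,0,0,0,0,0,0,0,0,0,0,0,0,0])

```text
time: 31.05
tool_pos: [0.3607, -0.1723, 0.0099]
tool_rot: [0.001, 0.031, 1.0, -0.001]
contact_force: [-1.0, 0.0, 5.5]
gripper_width: 0.313
grasp_force: 59.4
```

Request:
shift_gripper(rows=[0,0,0,-0.32,0,0,0,0,0,0,-0.8,0,0,0,0,0,0,-0.8,0,0,0,0,0,0,-0.8,0,0,0,0,0,0,0,0,0,0])

```text
time: 31.68
tool_pos: [0.3616, -0.1729, 0.1835]
tool_rot: [0.004, 0.031, 1.0, -0.003]
contact_force: [-0.1, 0.5, -0.8]
gripper_width: 0.306
grasp_force: 58.8
```

Run:
```python
from h import *
cs(0,5,110)
```

```text
rot first [0.002 0.011 1.464] then [0.3119 0.2097 0.0735]
```

In the tool's units: 0.183 rad / 1.5708 = 0.1165.

Request:
shift_gripper(rows=[0,0,0,0,0,0,0.1165,0,0,0,0,0,0,0.1165,0,0,0,0,0,0,0.1165,0,0,0,0,0,0,0.1165,0,0,0,0,0,0,0.1165])

```text
time: 32.3
tool_pos: [0.3585, -0.1707, 0.1763]
tool_rot: [-0.001, 0.472, 0.882, 0.0]
contact_force: [-0.4, -0.1, -0.8]
gripper_width: 0.309
grasp_force: 58.7
```

Request:
shift_gripper(rows=[0,0,0,0,0,0,0.1165,0,0,0,0,0,0,0.1165,0,0,0,0,0,0,0.1165,0,0.64,0.48,0,0,0,0,0,0.72,0.48,0,0,0,0])

```text
time: 32.92
tool_pos: [0.4152, -0.0829, 0.1766]
tool_rot: [-0.001, 0.692, 0.722, -0.0]
contact_force: [1.1, -0.7, -0.2]
gripper_width: 0.306
grasp_force: 58.9
```

Request:
shift_gripper(rows=[0,0.72,0.48,0,0,0,0,0,0.72,0.48,0,0,0,0,0,0.72,0.48,0,0,0,0,0,0.72,0.48,0,0,0,0,0,0.72,0.48,0,0,0,0])

```text
time: 33.55
tool_pos: [0.5549, 0.1495, 0.1762]
tool_rot: [-0.001, 0.691, 0.723, -0.001]
contact_force: [0.1, -0.2, -0.2]
gripper_width: 0.307
grasp_force: 58.9
```

Request:
shift_gripper(rows=[0,0,0,0,0,0,0,0,0,0,0,0,0,0])

```text
time: 33.8
tool_pos: [0.5541, 0.1477, 0.1764]
tool_rot: [-0.001, 0.691, 0.723, -0.001]
contact_force: [-0.6, 0.2, -1.0]
gripper_width: 0.309
grasp_force: 58.9
```

Run:
```python
from h import *
cs(0,5,110)
```

```text
rot first [-0.003  0.001  0.001] then [0.0003 0.003  0.0664]
```

In the tool's units: 0.04 m is 0.64, 0.02 m is 0.32.

Request:
shift_gripper(rows=[0,0,0.048,0.64,0,0,0,0,0,0,0.64,0,0,0,0,0,0,0.32,0,0,0,0,0,0,0.128,0,0,0,0,0,0,0,0,0,0])

```text
time: 34.42
tool_pos: [0.5585, 0.1477, 0.0707]
tool_rot: [0.0, 0.691, 0.723, 0.0]
contact_force: [-0.0, -0.2, -0.4]
gripper_width: 0.311
grasp_force: 59.0
```

Request:
shift_gripper(rows=[0,0,0,0.048,0,0,0,0,0,0,0.016,0,0,0,0,0,0,0,0,0,0])

```text
time: 34.8
tool_pos: [0.5585, 0.148, 0.0667]
tool_rot: [0.0, 0.691, 0.723, 0.0]
contact_force: [-0.0, -0.5, -0.7]
gripper_width: 0.306
grasp_force: 59.0
```

Run:
```python
from h import *
import cv2
print(inc(readout.state()["tool_pos"]))
im=cams.grab_frame("scene")[:,:,::-1]
cv2.imwrite("pics/c10.png",cv2.resize(im[150:250,300:420],(720,600),interpolation=cv2.INTER_CUBIC))
```

```text
[0.00138954 0.00483671 0.06667457]
```

View pics/c10.png

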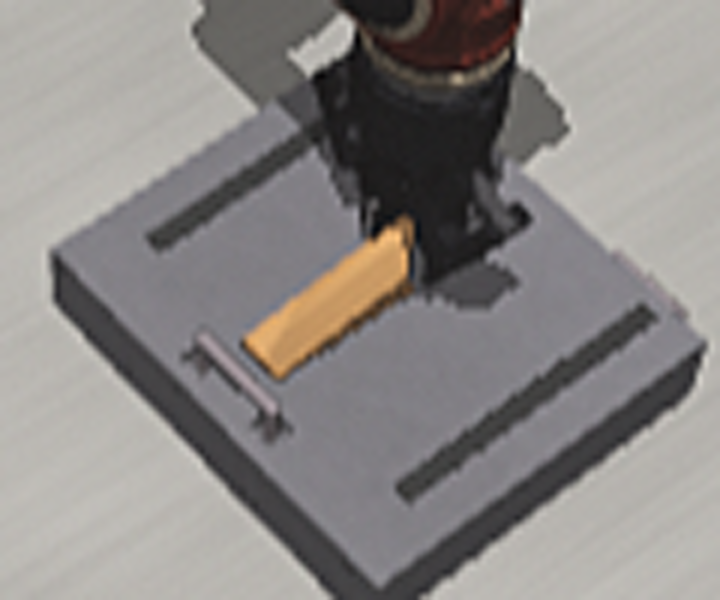

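The wedge is held flat over the lid, with its nose at (262,362) in line with the crossbar middle at (239,372). I'll lower it onto the lid and push.

In the tool's units: 0.002 m is 0.032, 0.0015 m is 0.024.

Request:
shift_gripper(rows=[0,0,0,0.032,0,0,0,0,0,0,0.024,0,0,0,0,0,0,0.016,0,0,0,0,0,0,0,0,0,0])

```text
time: 35.35
tool_pos: [0.5582, 0.1479, 0.062]
tool_rot: [-0.0, 0.691, 0.723, -0.0]
contact_force: [-1.7, 0.2, 3.2]
gripper_width: 0.309
grasp_force: 59.4
```

Request:
shift_gripper(rows=[0,-0.192,0,0,0,0,0,0,-0.192,0,0,0,0,0,0,-0.192,0,0,0,0,0,0,-0.128,0,0,0,0,0,0,0,0,0,0,0,0])

```text
time: 35.98
tool_pos: [0.5605, 0.1025, 0.062]
tool_rot: [0.001, 0.691, 0.723, -0.0]
contact_force: [-0.4, -3.1, 4.0]
gripper_width: 0.311
grasp_force: 59.5
```

In the tool's units: -0.008 m is -0.128, -0.006 m is -0.096.

Request:
shift_gripper(rows=[0,-0.128,0,0,0,0,0,0,-0.096,0,0,0,0,0,0,-0.064,0,0,0,0,0,0,-0.032,0,0,0,0,0])

```text
time: 36.48
tool_pos: [0.5612, 0.0841, 0.062]
tool_rot: [-0.0, 0.691, 0.723, 0.0]
contact_force: [-0.9, 2.8, 5.4]
gripper_width: 0.31
grasp_force: 59.7
```

Request:
shift_gripper(rows=[0,-0.032,0,0,0,0,0,0,-0.032,0,0,0,0,0,0,0,0,0,0,0,0])

```text
time: 36.85
tool_pos: [0.5614, 0.0813, 0.062]
tool_rot: [-0.001, 0.691, 0.723, 0.001]
contact_force: [-0.2, 7.4, 4.8]
gripper_width: 0.308
grasp_force: 59.6
```

```bash
python3 -c "
from h import *
print(inc(readout.state()['tool_pos']))"
```

```text
[ 0.00127909 -0.06193625  0.06195817]
```

In the tool's units: -0.002 m is -0.032.

Request:
shift_gripper(rows=[0,-0.032,0,0,0,0,0,0,-0.032,0,0,0,0,0,0,0,0,0,0,0,0])

```text
time: 37.22
tool_pos: [0.5613, 0.0804, 0.062]
tool_rot: [-0.003, 0.691, 0.723, 0.004]
contact_force: [0.1, 17.5, 4.7]
gripper_width: 0.303
grasp_force: 59.9
```

Request:
shift_gripper(rows=[0,-0.032,0,0,0,0,0,0,-0.016,0,0,0,0,0,0,0,0,0,0,0,0])

```text
time: 37.6
tool_pos: [0.5613, 0.0801, 0.062]
tool_rot: [-0.005, 0.691, 0.723, 0.005]
contact_force: [-0.4, 25.3, 4.6]
gripper_width: 0.308
grasp_force: 59.9
```

Jammed at 25 N with no further travel. I'll let go, back off and check.

In the tool's units: -0.05 m is -0.8, -0.03 m is -0.48.

Request:
shift_gripper(rows=[0.6,0,0,0,0,0,0,0.6,0,0,0,0,0,0,0.6,0,0,0,0,0,0,0.6,0,0,-0.48,0,0,0,0.6,0,0,-0.8,0,0,0])

```text
time: 38.22
tool_pos: [0.5595, 0.0723, 0.1397]
tool_rot: [-0.002, 0.691, 0.723, -0.002]
contact_force: [-0.0, 0.6, 1.4]
gripper_width: 0.603
grasp_force: 0.0
```

Request:
shift_gripper(rows=[0.6,0,0,-0.96,0,0,0,0.6,0.8,0,-0.64,0,0,0,0.6,0.96,0,0,0,0,0,0.6,0.96,0,0,0,0,0,0.6,0.96,0,0,0,0,0])

```text
time: 38.85
tool_pos: [0.5513, 0.3026, 0.2407]
tool_rot: [0.0, 0.691, 0.722, 0.0]
contact_force: [1.0, -0.5, 0.3]
gripper_width: 0.602
grasp_force: 0.0
```

Run:
```python
from h import *
import cv2
t=cv2.resize(cams.grab_frame("top")[125:245,230:350,::-1],(390,390),interpolation=cv2.INTER_CUBIC)
s=cv2.resize(cams.grab_frame("scene")[150:250,300:400,::-1],(390,390),interpolation=cv2.INTER_CUBIC)
cv2.imwrite("pics/c11.png",np.hstack([t,s]))
```

```text
(no output)
```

View pics/c11.png

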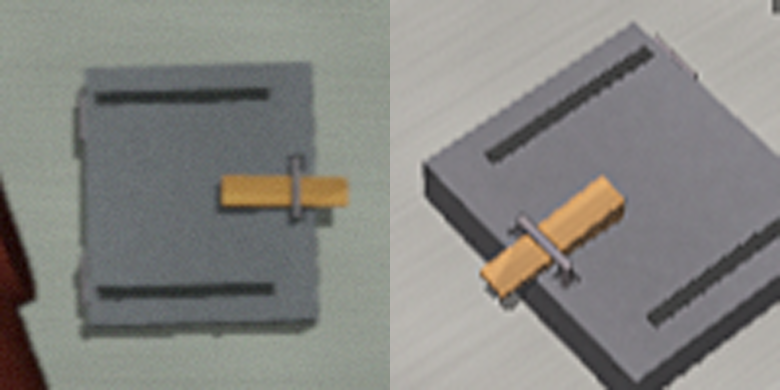

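The wedge lies flat under the crossbar with about 48 mm past it (bar at u 296, nose at 347), and the lid is shut. One last full look to make sure the arm was not hiding a plate.

Run:
```python
from h import *
import cv2
cv2.imwrite("pics/c12.png",cv2.resize(np.vstack([cams.grab_frame("top"),cams.grab_frame("scene")])[:,:,::-1],(480,600),interpolation=cv2.INTER_AREA))
```

```text
(no output)
```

View pics/c12.png

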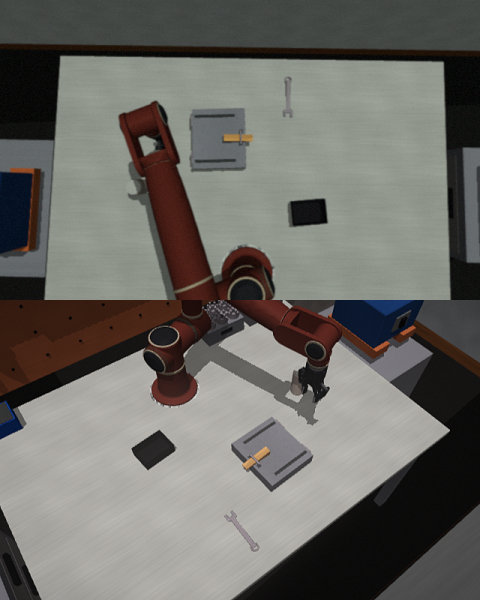

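No plates are left on the bench, and the can, spanner and tray are where they were. The gripper is clear at z 0.24.

```bash
python3 -c "
from plant import manip, cams, readout, job_done
print(job_done())"
```

```text
the job is handed in; nothing more can be done
None
```

The job is handed in: both plates on the bench are seated in their own pockets, the lid is shut over the staple, and the wedge is jammed under the crossbar with about 48 mm past it; the can, spanner and tray were left alone.

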